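# Make up two practical-class kits from the bench stock

### The arm

A 7-joint arm with a two-finger parallel gripper is mounted at the origin on a cart in front of the work surface, level with it; the furniture and walls round the work are solid. World frame = base frame: x ahead of the robot, y to its left, z up, the work surface at z = 0. Lengths are in m, angles in rad, forces in N, time in s.
With the tool pointing down it reaches from about 0.4 to 0.85 m from the base axis. Payload 10.4 kg.
Tool frame: the origin (TCP) lies at the very end of the fingers, on their centre line; the grasp point (between the pads) lies 19 mm behind it; x points along the fingers, y is the direction in which the jaws open and shut, and the axes are right-handed (so a half turn about x gives the same grasp; the last joint's range is limited). The gripper opens to 85 mm and grips with 20 to 120 N. Pads are 22 mm wide; open, the fingers measure 114 mm over their backs; the gripper's body (76 mm by 85 mm) begins 54 mm behind the grasp point. The pads swing forward as they close: fully open they stand 13 mm farther back than shut.
Start: joints at [1.125, 0.332, -0.065, 1.46, 0.022, 1.35, -0.088], TCP at [0.256, -0.57, 0.231] pointing down, gripper open.
Joint ranges: [-2.6, 2.6], [-0.5, 2.12], [-1.47, 1.34], [0.16, 2.42], [-1.27, 4.41], [0.06, 2.06], [-2.6, 2.6]. Speed limits (rad/s): [2.22, 2.22, 2.79, 2.79, 3.14, 3.14, 3.14].

### API

Orientations are given as a unit quaternion [x, y, z, w].
In Python, from workcell import monitor, camera, ticket, regions_of gives the robot as it stands.
- The arm moves only by the tool step_arm, never from a script. Its argument "increments" is a list of rows, each a list of 5 numbers: the finger opening in m, from 0 to 0.0854, then the shift along the world's x, y, z in m, then the turn about the world's z in rad. A call has 1 to 12 rows; each row shifts and turns the commanded pose from where the row before left it; what a row does not reach is not made up. A row lasts 1/12 s, in which the tool goes at most 41.7 mm and 7.16 degrees, less where a joint would pass 70% of its speed; a pose out of reach is approached as far as the arm can. A call with a gripper value outside its range is refused whole. The fingers move at their own pace and stop on an object; "force" is the grip in N (left out, the last holds). Time passes only in rows, so rows that do not move let the fingers close. It gives the time, the measured TCP pose, the force and the opening at its end, in the units of the state.
- monitor.get_obs(): the state, without advancing time (a new reading comes with each control period).
- camera(name): name is "scene" or "top" or "wrist"; returns a dict with "color" (480x640x3 uint8, red, green, blue), "range_z" (480x640 float32, m along the optical axis (not along the pixel's ray), 0 where there is no reading), "fx", "fy", "cx", "cy" (pixels), "k1" (the pictures are not rectified: a ray, as slopes to the right and down, at radius r is drawn at 1 + k1 r^2 times it, then the intrinsics apply), "cam_to_world" (4x4, takes a point from camera to world coordinates). Camera axes: x right, y up, looking along -z (the intrinsics and any distortion apply to the point x, -y, -z); pixel columns grow to the right and rows downward; lengths in m; the calibration is good to about 2 mm. A picture is of the moment at which its call begins.
- ticket.hand_in(): hands the job in, once; it reports no verdict.
Trained networks look in a picture, given as the dict that the camera call returned (one of the last four; its "shot" number tells which), for a name from the list of things; names that differ only in an ending like _2 or _b are one class to them, and where a whole thing is asked for, a point or a joint stands for the part that bears it (a point fixed in the world has none). Each returns a list of dicts, best first, with "p" (0 to 1); they miss things now and then, are a little off and sometimes report something else, mostly with a low value. They report only what shows in the picture. A call takes as long as a camera call.
- regions_of(picture, query): "region" (480x640 bool, what is visible of it) and "centre" ([row, column] in pixels, amid what is visible of it).
The state is a dict: "clock": time; "joint_pos": joint angles; "joint_velocities": joint speeds; "tau": joint torques, N m; "position": TCP position; "ee_rot": TCP orientation; "ft_force": force on the tool from outside, world axes, zero at the start; "torque": the same for the moment, N m; "grip_width": opening from 0.0 (shut) to 1.0 (fully open).
Only numpy, scipy, OpenCV 4.12 (cv2) and the standard library are available. Lean on these libraries where they do the work, as an engineer would, in place of code of your own. Each camera call takes 0.05 s, during which the arm holds its last target. There are 200 camera calls.

### The job

Make up the two kits for the practical class from the stock on the bench: the blue tray gets one crucible and the amber dropper bottle, the yellow tray gets the other crucible, the red rubber stopper (in the smaller white-floored pocket) and the blue screw cap (in the larger one). The crucibles go in the black-lined pockets and the bottle in the blue tray's white-floored one; everything must stand upright on its pocket's floor, released. Set the fragile porcelain down gently, without dropping it or pressing it hard, and leave everything else, such as the red pipette bulb, where it is; mind the cable that hangs in front of the pillar.

Things in the scene. Friction and masses are not known exactly. Their poses are not given: they have to be found in the camera images.
- blue_kit_tray: blue kit tray, 101 (x) by 218 (y), fixed to the bench, flat top 16 above it. Origin: centre of its underside, y along its length, z up. Round pockets at x = 0, all 8 deep (floor at z = 8): black-lined one for a crucible, diameter 42, y = -50; white-floored one for the bottle, diameter 58, y = +50. (Behind the trays a fixed cable hangs at x > 700, y -70 to 100, z 150 to 500) (sizes in mm)
- yellow_kit_tray: yellow kit tray, 101 (x) by 218 (y), fixed to the bench, flat top 16 above it. Origin: centre of its underside, y along its length, z up. Round pockets at x = 0, all 8 deep (floor at z = 8): black-lined one for a crucible, diameter 42, y = 0; smaller white-floored one for the stopper, diameter 50, y = -66; larger white-floored one for the cap, diameter 65, y = +66 (sizes in mm)
- crucible_1: white porcelain crucible, a cup 34 tall, outside diameter 41 at the rim (top), 25 at the foot, 30 g; origin at the centre of its underside, z up. Fragile: over 20 N against a tray or a fall of over 10 breaks it. The two crucibles are alike; either may go in either kit (sizes in mm)
- crucible_2: white porcelain crucible, a cup 34 tall, outside diameter 41 at the rim (top), 25 at the foot, 30 g; origin at the centre of its underside, z up. Fragile: over 20 N against a tray or a fall of over 10 breaks it. The two crucibles are alike; either may go in either kit (sizes in mm)
- dropper_bottle: amber glass dropper bottle with a black rubber dropper top, 110 tall, its round body 42 in diameter from the bench up to about 60, 80 to 150 g; origin at the centre of its underside, z up (sizes in mm)
- rubber_stopper: dark red rubber stopper, a solid cone 30 tall, diameter 36 at the top, narrower at the foot, 30 g; origin at the centre of its underside, z up (sizes in mm)
- screw_cap: blue ribbed screw cap for a bottle, 51 in diameter, 25 tall, closed side up, about 20 g; origin at the centre of its underside, z up (sizes in mm)
- pipette_bulb: large red rubber pipette bulb lying on its side, pear-shaped, 54 by 89, 55 tall; belongs to no kit and stays where it stands. Origin at the centre of its underside (sizes in mm)

How it is judged:
At the end, for the whole second after the job is handed in: A crucible in each tray's black-lined pocket, the bottle, stopper and cap in their own pockets: within 10 mm of the pocket centre in tray x and y, underside within 4 mm of the pocket floor, upright within 0.15 rad, released, at rest; pipette bulb less than 30 mm from its start ((((x of crucible_1 in the frame of blue_kit_tray between -0.01 and 0.01 m and y of crucible_1 in the frame of blue_kit_tray between -0.06 and -0.04 m and z of crucible_1 in the frame of blue_kit_tray between 0.004 and 0.012 m and angle between crucible_1's own z axis and vertical below 0.15 rad) and (x of crucible_2 in the frame of yellow_kit_tray between -0.01 and 0.01 m and y of crucible_2 in the frame of yellow_kit_tray between -0.01 and 0.01 m and z of crucible_2 in the frame of yellow_kit_tray between 0.004 and 0.012 m and angle between crucible_2's own z axis and vertical below 0.15 rad)) or ((x of crucible_2 in the frame of blue_kit_tray between -0.01 and 0.01 m and y of crucible_2 in the frame of blue_kit_tray between -0.06 and -0.04 m and z of crucible_2 in the frame of blue_kit_tray between 0.004 and 0.012 m and angle between crucible_2's own z axis and vertical below 0.15 rad) and (x of crucible_1 in the frame of yellow_kit_tray between -0.01 and 0.01 m and y of crucible_1 in the frame of yellow_kit_tray between -0.01 and 0.01 m and z of crucible_1 in the frame of yellow_kit_tray between 0.004 and 0.012 m and angle between crucible_1's own z axis and vertical below 0.15 rad))) and x of dropper_bottle in the frame of blue_kit_tray between -0.01 and 0.01 m and y of dropper_bottle in the frame of blue_kit_tray between 0.04 and 0.06 m and z of dropper_bottle in the frame of blue_kit_tray between 0.004 and 0.012 m and angle between each of dropper_bottle, rubber_stopper, screw_cap's own z axis and vertical below 0.15 rad and x of rubber_stopper in the frame of yellow_kit_tray between -0.01 and 0.01 m and y of rubber_stopper in the frame of yellow_kit_tray between -0.076 and -0.056 m and z of rubber_stopper in the frame of yellow_kit_tray between 0.004 and 0.012 m and x of screw_cap in the frame of yellow_kit_tray between -0.01 and 0.01 m and y of screw_cap in the frame of yellow_kit_tray between 0.056 and 0.076 m and z of screw_cap in the frame of yellow_kit_tray between 0.004 and 0.012 m and linear speed of each of crucible_1, crucible_2, dropper_bottle, rubber_stopper, screw_cap below 0.02 m/s and contact force between the fingers and crucible_1 below 0.05 N and contact force between the fingers and crucible_2 below 0.05 N and contact force between the fingers and dropper_bottle below 0.05 N and contact force between the fingers and rubber_stopper below 0.05 N and contact force between the fingers and screw_cap below 0.05 N and distance of pipette_bulb from where it was at the start of the episode below 0.03 m); the robot touches nothing.
It fails at once if a crucible is pressed against a tray with more than 20 N (contact force between any of crucible_1, crucible_2 and blue_kit_tray above 20 N or contact force between any of crucible_1, crucible_2 and yellow_kit_tray above 20 N).
It fails at once if a crucible is dropped or thrown (moves faster than 0.5 m/s untouched by the fingers, a fall of about 13 mm) ((linear speed of crucible_1 above 0.5 m/s and contact force between the fingers and crucible_1 below 0.01 N) or (linear speed of crucible_2 above 0.5 m/s and contact force between the fingers and crucible_2 below 0.01 N)).
It fails at once if the red pipette bulb is pushed 30 mm or more from its place (distance of pipette_bulb from where it was at the start of the episode above 0.03 m).
It also fails if it takes over 128 s, if anything falls off the work surface, if the arm or the gripper's body presses on something with over 40 N, if the wrist force passes 120 N, or if a joint passes its speed limit or range.

## Working session

There is one attempt and no reset: what is moved stays moved. The work goes in short steps, Python scripts to look and compute and a tool call to move; the robot and the scene stay as the last step left them, time stands still between calls to the robot, and variables do not carry over. Pictures are saved under pics/ and viewed, about 12 in all and at most 16, crops included, and the job is handed in when it is done.

Besides the shell and the picture viewer there is one more tool, called after ">>>" in YAML: its name, and indented under it one key for each argument. step_arm: Moves the arm, as the interface text tells. Its arguments: {"type":"object","properties":{"increments":{"type":"array"},"force":{"type":"number"}},"required":["increments"]}

```bash
mkdir -p pics
cat > h.py <<'E'
import numpy as np, cv2
from workcell import monitor, camera, ticket, regions_of
def unproj(c, rows, cols, z=None):
    """pixel -> world using depth"""
    rows=np.atleast_1d(rows); cols=np.atleast_1d(cols)
    K=np.array([[c['fx'],0,c['cx']],[0,c['fy'],c['cy']],[0,0,1.]])
    p=cv2.undistortPoints(np.stack([cols,rows],-1).astype(float)[:,None],K,np.array([c['k1'],0,0,0,0.]))[:,0]
    d=np.c_[p[:,0],-p[:,1],-np.ones(len(p))]
    T=np.array(c['cam_to_world'])
    if z is None:
        P=d*c['range_z'][rows.astype(int),cols.astype(int)][:,None]
        return P@T[:3,:3].T+T[:3,3]
    w=d@T[:3,:3].T
    return T[:3,3]+w*((z-T[2,3])/w[:,2])[:,None]
def save(c,n): cv2.imwrite(f'pics/{n}.png',c['color'][:,:,::-1])
def find(c,names,pmin=.3):
    for n in names:
        for r in regions_of(c,n):
            if r['p']<pmin: continue
            rr,cc=np.nonzero(r['region']); ok=c['range_z'][rr,cc]>0
            if ok.sum()<10: print(n,r['p'],r['centre'],'nodepth');continue
            P=unproj(c,rr[ok],cc[ok]); lo,hi=np.percentile(P,[2,98],0)
            top=P[P[:,2]>np.percentile(P[:,2],98)-.006]
            tl,th=np.percentile(top,[1,99],0)
            print(n,round(r['p'],2),'px',np.round(r['centre']),'n',len(P),'lo',lo.round(3),'hi',hi.round(3),'mid',((lo+hi)/2).round(3),'topmid',((tl+th)/2).round(3))
NAMES=['blue_kit_tray','yellow_kit_tray','crucible_1','dropper_bottle','rubber_stopper','screw_cap','pipette_bulb']
E
python3 - <<'E'
from h import *
s=monitor.get_obs(); print({k:np.round(v,3) for k,v in s.items()})
for n in ['top','scene']:
    c=camera(n); save(c,n); print(n,np.round(c['cam_to_world'],2).tolist()); find(c,NAMES)
E
```

```text
{'clock': np.float64(0.0), 'joint_pos': array([ 1.125,  0.333, -0.065,  1.461,  0.022,  1.35 , -0.088]), 'joint_velocities': array([ 0.001, -0.001,  0.   , -0.   ,  0.002, -0.002, -0.001]), 'tau': array([-1.0000e-03, -6.2544e+01,  4.8000e-02, -3.9161e+01,  1.6000e-02,
        1.0000e-02, -0.0000e+00]), 'position': array([ 0.256, -0.57 ,  0.23 ]), 'ee_rot': array([-0.691, -0.149,  0.691, -0.148]), 'ft_force': array([-0.291,  0.282,  0.369]), 'torque': array([-0.042, -0.045, -0.017]), 'grip_width': np.float64(1.002)}
top [[-0.06, 0.97, -0.22, 0.24], [-1.0, -0.06, 0.01, 0.01], [-0.0, 0.22, 0.98, 1.24], [0.0, 0.0, 0.0, 1.0]]
blue_kit_tray 0.7 px [250. 364.] n 2759 lo [ 0.432 -0.241  0.003] hi [ 0.532 -0.032  0.021] mid [ 0.482 -0.136  0.012] topmid [ 0.483 -0.138  0.019]
yellow_kit_tray 0.59 px [253. 271.] n 2897 lo [0.449 0.025 0.001] hi [0.546 0.236 0.021] mid [0.498 0.13  0.011] topmid [0.499 0.129 0.019]
crucible_1 0.54 px [220. 203.] n 155 lo [0.586 0.306 0.002] hi [0.621 0.339 0.036] mid [0.604 0.322 0.019] topmid [0.602 0.322 0.034]
crucible_1 0.51 px [235. 470.] n 172 lo [ 0.494 
[... 1363 characters left out ...]
93 px [174. 359.] n 418 lo [ 0.538 -0.491 -0.001] hi [ 0.61  -0.327  0.102] mid [ 0.574 -0.409  0.051] topmid [ 0.558 -0.345  0.102]
rubber_stopper 0.91 px [356. 282.] n 377 lo [0.414 0.316 0.006] hi [0.444 0.348 0.032] mid [0.429 0.332 0.019] topmid [0.43  0.332 0.03 ]
screw_cap 0.7 px [193. 401.] n 248 lo [ 0.391 -0.352  0.002] hi [ 0.437 -0.305  0.026] mid [ 0.414 -0.328  0.014] topmid [ 0.415 -0.331  0.024]
pipette_bulb 0.86 px [369. 213.] n 1129 lo [0.494 0.382 0.013] hi [0.536 0.453 0.055] mid [0.515 0.418 0.034] topmid [0.519 0.398 0.052]
pipette_bulb 0.43 px [226. 352.] n 2044 lo [ 0.428 -0.24   0.002] hi [ 0.531 -0.029  0.018] mid [ 0.479 -0.134  0.01 ] topmid [ 0.482 -0.137  0.015]
```

View pics/top.png

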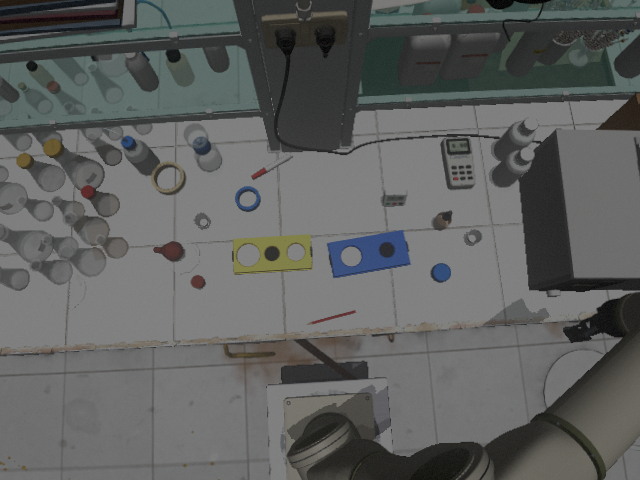

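View pics/scene.png

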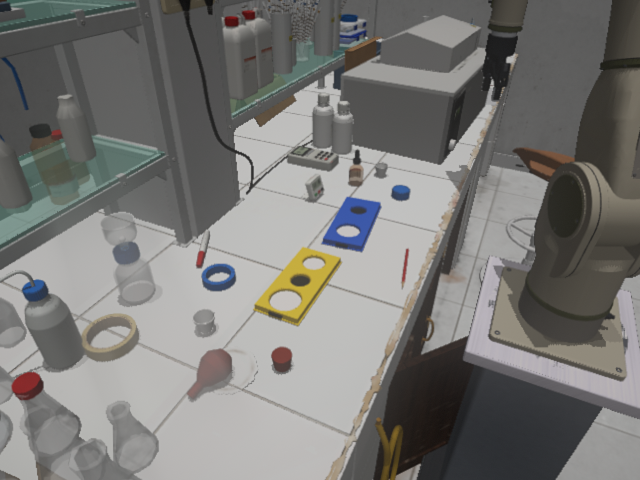

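The top picture shows the yellow tray at px (272,254) with its large pocket on the left, and the blue tray at (368,252) with its black pocket on the right. The bottle is at (443,220), a crucible at (473,237) near a grey box, the cap at (440,272), the other crucible at (203,220), the stopper at (198,282) and the bulb at (172,250). There is also a faint glass ring near the bulb. The scene picture agrees, with the glass disc at about (230,370).

```bash
cat >> h.py <<'E'
from scipy.spatial.transform import Rotation as R
def tray(c,name):
    r=[r for r in regions_of(c,name)][0]
    m=cv2.morphologyEx(r['region'].astype(np.uint8),cv2.MORPH_CLOSE,np.ones((5,5)))
    ct=max(cv2.findContours(m,cv2.RETR_EXTERNAL,cv2.CHAIN_APPROX_NONE)[0],key=cv2.contourArea)[:,0]
    P=unproj(c,ct[:,1],ct[:,0],z=.016)[:,:2]
    (cx,cy),(w,h),a=cv2.minAreaRect((P*1000).astype(np.float32))
    b=cv2.boxPoints(((cx,cy),(w,h),a)); e=b[1]-b[0]; f=b[2]-b[1]; e=e if np.hypot(*e)>np.hypot(*f) else f
    e=e/np.hypot(*e); e=e*np.sign(e[1])
    return np.array([cx,cy])/1000,e,(w,h)
def pockets(c,name,ys):
    ctr,e,wh=tray(c,name); print(name,ctr.round(4),'ydir',e.round(3),np.round(wh,1))
    for y in ys: print('   pocket',y,(ctr+e*y/1000).round(4))
    return ctr,e
def jaw():
    s=monitor.get_obs(); M=R.from_quat(s['ee_rot']).as_matrix(); return s['position'],M
E
python3 - <<'E'
from h import *
p,M=jaw(); print(p,M.round(2).tolist())
for n in ['top','scene']:
    c=camera(n); print(n)
    pockets(c,'blue_kit_tray',[-50,50]); pockets(c,'yellow_kit_tray',[-66,0,66])
    H=c['range_z']; rr,cc=np.mgrid[0:480,0:640]; W=unproj(c,rr.ravel(),cc.ravel()).reshape(480,640,3)
    for x in [.35,.4,.45,.5,.55,.6]:
        k=(abs(W[...,0]-x)<.01)&(W[...,2]>.05)&(W[...,1]<-.42)&(W[...,1]>-.7)&(H>0)
        if k.any(): print('box x',x,'maxy',W[k][:,1].max().round(3),'z',W[k][:,2].min().round(3),W[k][:,2].max().round(3))
    # dark pockets
    hsv=cv2.cvtColor(c['color'],cv2.COLOR_RGB2HSV); m=(hsv[...,2]<60)&(W[...,2]<.03)&(W[...,0]>.43)&(W[...,0]<.55)&(abs(W[...,1])<.24)
    k,l,st,ce=cv2.connectedComponentsWithStats(m.astype(np.uint8))
    for i in range(1,k):
        if st[i,4]>25: print('dark',ce[i].round(1),st[i,4],unproj(c,[ce[i][1]],[ce[i][0]],z=.012)[0].round(4))
E
```

```text
[ 0.25644716 -0.57000458  0.23136976] [[0.0, 0.41, -0.91], [-0.0, -0.91, -0.41], [-1.0, 0.0, -0.0]]
top
blue_kit_tray [ 0.481  -0.1362] ydir [-0.123  0.992] [104.9 223.9]
   pocket -50 [ 0.4872 -0.1858]
   pocket 50 [ 0.4749 -0.0865]
yellow_kit_tray [0.4969 0.129 ] ydir [-0.002  1.   ] [100.3 220.9]
   pocket -66 [0.4971 0.063 ]
   pocket 0 [0.4969 0.129 ]
   pocket 66 [0.4968 0.195 ]
box x 0.35 maxy -0.566 z 0.05 0.243
box x 0.4 maxy -0.569 z 0.05 0.244
box x 0.45 maxy -0.571 z 0.051 0.245
box x 0.5 maxy -0.576 z 0.05 0.245
box x 0.55 maxy -0.577 z 0.051 0.244
box x 0.6 maxy -0.583 z 0.051 0.243
dark [386.4 249.5] 152 [ 0.4905 -0.1875  0.012 ]
dark [271.6 253.3] 152 [0.4992 0.1301 0.012 ]
scene
blue_kit_tray [ 0.4783 -0.1267] ydir [-0.115  0.993] [103.6 238.1]
   pocket -50 [ 0.484  -0.1763]
   pocket 50 [ 0.4726 -0.077 ]
yellow_kit_tray [0.4939 0.1364] ydir [-0.012  1.   ] [105.8 228.8]
   pocket -66 [0.4947 0.0704]
   pocket 0 [0.4939 0.1364]
   pocket 66 [0.4931 0.2024]
box x 0.35 maxy -0.564 z 0.05 0.24
box x 0.4 maxy -0.567 z 0.05 0.24
box x 0.45 maxy -0.57 z 0.05 0.24
box x 0.5 maxy -0.569 z 0.051 0.24
box x 0.55 maxy -0.576 z 0.051 0.24
box x 0.6 maxy -0.579 z 0.051 0.241
```

>>> step_arm:
  increments:
    - [0.0854,0.0,0,0.04,0]
    - [0.0854,0.0,0,0.04,0]
    - [0.0854,0,0,0.03,0]
  force: 20

```text
clock: 1.35
position: [0.2565, -0.57, 0.3444]
ee_rot: [0.692, 0.148, -0.691, 0.149]
ft_force: [1.1, -0.9, 0.2]
grip_width: 1.0
```

>>> step_arm:
  increments:
    - [0.0854,0.02,0.025,0,0.1]
    - [0.0854,0.02,0.025,0,0.1]
    - [0.0854,0.02,0.02,0,0.1]
    - [0.0854,0.02,0.02,0,0.1]
    - [0.0854,0.02,0.02,0,0.1]
    - [0.0854,0.02,0.02,0,0.1]
    - [0.0854,0.02,0.02,0,0.1]
    - [0.0854,0.02,0.02,0,0.1]
    - [0.0854,0.02,0.02,0,0.1]
    - [0.0854,0.02,0,0,0.1]
    - [0.0854,0.02,0,0,0.1]
    - [0.0854,0.02,0,0,0.05]

```text
clock: 2.35
position: [0.4974, -0.3796, 0.3417]
ee_rot: [0.498, 0.502, -0.498, 0.502]
ft_force: [-0.3, 0.1, -0.0]
grip_width: 1.0
```

Run:
```python
from h import *
s=monitor.get_obs();p,M=jaw(); print(p.round(4),M[:,1].round(3),s['joint_pos'].round(2),s['clock'])
c=camera('wrist'); save(c,'w1'); print(np.round(c['cam_to_world'],2).tolist()); find(c,NAMES)
```

```text
[ 0.4974 -0.3796  0.3417] [1.    0.008 0.   ] [ 0.84  0.33 -0.35  1.25  0.11  1.58  0.51] 2.35
[[1.0, -0.01, -0.0, 0.5], [0.01, 0.95, 0.31, -0.3], [0.0, -0.31, 0.95, 0.48], [0.0, 0.0, 0.0, 1.0]]
crucible_1 0.68 px [219. 330.] n 1070 lo [ 0.492 -0.449  0.003] hi [ 0.529 -0.413  0.034] mid [ 0.511 -0.431  0.018] topmid [ 0.511 -0.431  0.031]
dropper_bottle 0.8 px [142. 379.] n 1601 lo [ 0.54  -0.365  0.008] hi [ 0.579 -0.328  0.107] mid [ 0.56  -0.347  0.058] topmid [ 0.561 -0.348  0.105]
screw_cap 0.69 px [123. 242.] n 2015 lo [ 0.396 -0.353  0.002] hi [ 0.442 -0.307  0.025] mid [ 0.419 -0.33   0.013] topmid [ 0.419 -0.33   0.023]
```

View pics/w1.png

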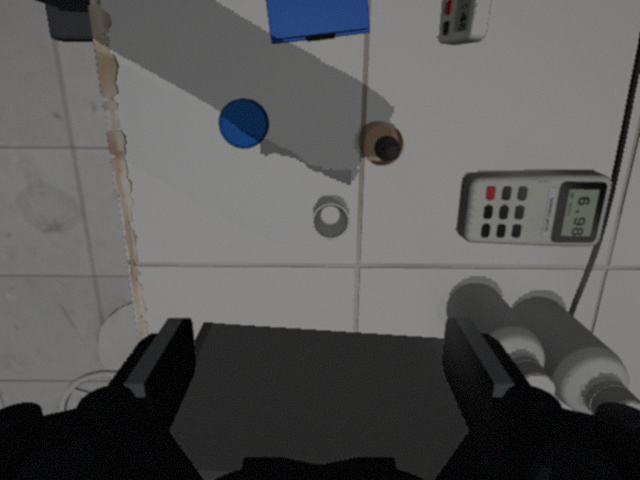

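The wrist picture shows the crucible at (331,216), the bottle at (382,143) and the cap at (243,123), all clear of each other. The box front isn't in the way. I'll go for this crucible first.

>>> step_arm:
  increments:
    - [0.0854,0.0065,-0.026,-0.02,-0.008]
    - [0.0854,0.007,-0.0255,-0.03,0]
    - [0.0854,0,0,-0.04,0]
    - [0.0854,0,0,-0.04,0]
    - [0.0854,0,0,-0.04,0]
    - [0.0854,0,0,-0.04,0]
    - [0.0854,0,0,-0.03,0]
    - [0.0854,0,0,-0.02,0]
    - [0.0854,0,0,0,0]

```text
clock: 3.5
position: [0.5069, -0.4302, 0.0764]
ee_rot: [-0.501, -0.501, 0.502, -0.496]
ft_force: [-0.3, 0.5, -0.2]
grip_width: 1.003
```

Run:
```python
from h import *
p,M=jaw(); print(p.round(4),M[:,1].round(3))
c=camera('wrist'); save(c,'w2'); find(c,['crucible_1'])
```

```text
[ 0.5069 -0.4302  0.0764] [ 1.    -0.007 -0.006]
crucible_1 0.86 px [275. 327.] n 5587 lo [ 0.493 -0.45   0.003] hi [ 0.529 -0.412  0.034] mid [ 0.511 -0.431  0.018] topmid [ 0.511 -0.431  0.031]
```

>>> step_arm:
  increments:
    - [0.0854,0.004,-0.001,-0.02,0]
    - [0.0854,0,0,-0.02,0]
    - [0.0854,0,0,-0.015,0]
    - [0.0854,0,0,-0.008,0]
    - [0.0854,0,0,0,0]
    - [0.0,0,0,0,0]
    - [0.0,0,0,0,0]
    - [0.0,0,0,0,0]
    - [0.0,0,0,0,0]
    - [0.0,0,0,0,0]
    - [0.0,0,0,0,0]
    - [0.0,0,0,0,0]
  force: 20

```text
clock: 4.6
position: [0.5144, -0.433, 0.0194]
ee_rot: [0.502, 0.498, -0.502, 0.499]
ft_force: [-0.4, 1.1, 7.0]
grip_width: 0.453
```

>>> step_arm:
  increments:
    - [0.0,0,0,0.0,0]
    - [0.0,0,0,0.01,0]
    - [0.0,0,0,0.02,0]
    - [0.0,0,0,0.03,0]
    - [0.0,0,0,0,0]

```text
clock: 5.02
position: [0.5165, -0.4341, 0.0848]
ee_rot: [0.502, 0.496, -0.501, 0.501]
ft_force: [1.2, -0.3, 0.6]
grip_width: 0.449
```

Run:
```python
from h import *
p,M=jaw(); s=monitor.get_obs(); print(p.round(4),M[:,1].round(3),s['grip_width'],s['ft_force'])
c=camera('wrist'); save(c,'w3'); find(c,['crucible_1','blue_kit_tray'])
```

```text
[ 0.5165 -0.4341  0.0848] [ 1.    -0.006  0.006] 0.44918516744283876 [ 1.19163798 -0.2581368   0.61174249]
crucible_1 0.76 px [334. 318.] n 10568 lo [ 0.499 -0.452  0.069] hi [ 0.534 -0.414  0.1  ] mid [ 0.517 -0.433  0.085] topmid [ 0.517 -0.433  0.098]
```

View pics/w3.png

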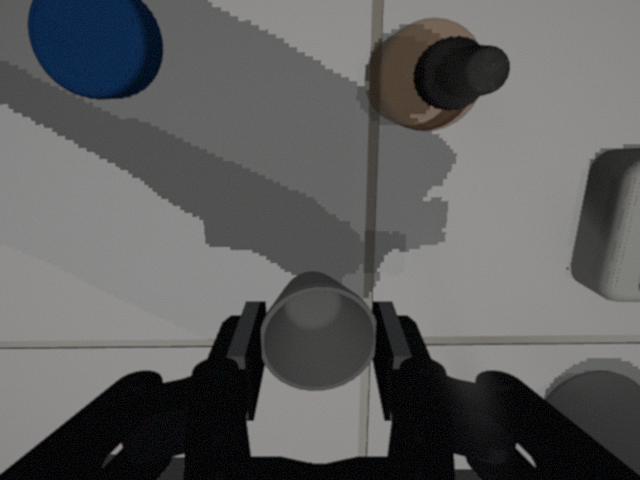

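The crucible is held upright between the pads at (318,334), with its underside 18.5 mm below the TCP.

>>> step_arm:
  increments:
    - [0.0,0,0.0,0.035,0]
    - [0.0,-0.003,0.02,0.035,0]
    - [0.0,-0.003,0.035,0.01,0]
    - [0.0,-0.004,0.037,0,0]
    - [0.0,-0.004,0.037,0,0]
    - [0.0,-0.004,0.037,0,0]
    - [0.0,-0.004,0.035,0,0]
    - [0.0,-0.004,0.03,-0.02,0]
    - [0.0,-0.002,0.015,-0.02,0.06]
    - [0,0,0,-0.01,0.06]
    - [0,0,0,0,0]
    - [0,0,0,0,0]

```text
clock: 6.17
position: [0.4852, -0.1866, 0.1076]
ee_rot: [0.471, 0.528, -0.471, 0.527]
ft_force: [0.1, -1.0, -0.1]
grip_width: 0.451
```

```bash
cat >> h.py <<'E'
def dark(c,vmax=60):
    rr,cc=np.mgrid[0:480,0:640]; W=unproj(c,rr.ravel(),cc.ravel()).reshape(480,640,3)
    for n in ['blue_kit_tray','yellow_kit_tray']:
        rs=regions_of(c,n)
        if not rs: continue
        hull=np.zeros((480,640),np.uint8); pts=np.argwhere(rs[0]['region'])[:,::-1].astype(np.int32)
        cv2.fillConvexPoly(hull,cv2.convexHull(pts),1)
        m=(hull>0)&(W[...,2]>.003)&(W[...,2]<.0125)
        m=cv2.morphologyEx(m.astype(np.uint8),cv2.MORPH_OPEN,np.ones((5,5)))
        k,l,st,ce=cv2.connectedComponentsWithStats(m)
        for i in range(1,k):
            if st[i,4]<100: continue
            a,b=np.nonzero(l==i); P=W[a,b]; (x,y),r=cv2.minEnclosingCircle((P[:,:2]*1000).astype(np.float32))
            print(n,'floor px',ce[i].round(),st[i,4],'circ',round(x/1000,4),round(y/1000,4),'d',round(2*r,1),'z',np.median(P[:,2]).round(4),'med',np.median(P,0).round(4))
E
python3 - <<'E'
from h import *
p,M=jaw(); s=monitor.get_obs(); print(p.round(4),M[:,1].round(3),s['grip_width'],s['clock'])
c=camera('wrist'); save(c,'w4'); find(c,['crucible_1','blue_kit_tray']); dark(c); dark(camera('top'))
E
```

```text
[ 0.4852 -0.1866  0.1076] [ 0.994  0.112 -0.002] 0.4509668869128391 6.1667
crucible_1 0.96 px [333. 316.] n 10476 lo [ 0.468 -0.204  0.092] hi [ 0.503 -0.166  0.123] mid [ 0.485 -0.185  0.108] topmid [ 0.485 -0.185  0.121]
blue_kit_tray 0.56 px [138. 330.] n 52245 lo [ 0.437 -0.217  0.006] hi [ 0.535 -0.064  0.016] mid [ 0.486 -0.141  0.011] topmid [ 0.486 -0.142  0.015]
blue_kit_tray floor px [329.  55.] 10663 circ 0.48 -0.0886 d 58.7 z 0.0074 med [ 0.48   -0.0874  0.0074]
blue_kit_tray floor px [329. 242.] 3757 circ 0.4915 -0.1883 d 42.6 z 0.0075 med [ 0.4918 -0.1889  0.0075]
blue_kit_tray floor px [354. 258.] 112 circ 0.4744 -0.0939 d 53.7 z 0.0088 med [ 0.4704 -0.0962  0.0088]
yellow_kit_tray floor px [244. 258.] 139 circ 0.4911 0.2112 d 50.2 z 0.0084 med [0.4921 0.2079 0.0084]
```

View pics/w4.png

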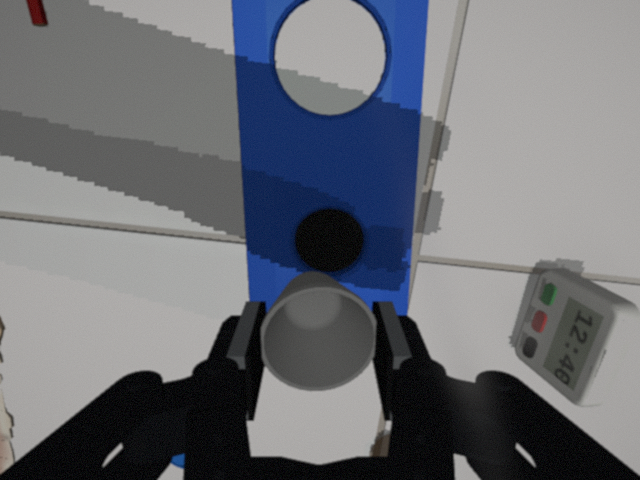

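The picture shows the black pocket at (329,242) and the white one at (329,55), 100 mm apart as specified. I'll correct the position and lower.

>>> step_arm:
  increments:
    - [0.0,0.0065,-0.002,-0.02,0]
    - [0,0,0,-0.02,0]
    - [0,0,0,-0.015,0]
    - [0,0,0,-0.01,0]
    - [0,0,0,-0.005,0]
    - [0,0,0,0,0]
    - [0,0,0,0,0]

```text
clock: 7.15
position: [0.4928, -0.1886, 0.0389]
ee_rot: [0.471, 0.528, -0.471, 0.528]
ft_force: [-0.2, -0.2, -0.2]
grip_width: 0.448
```

>>> step_arm:
  increments:
    - [0,-0.001,0,-0.004,0]
    - [0,0,0,-0.003,0]
    - [0,0,0,-0.003,0]
    - [0,0,0,0,0]
    - [0,0,0,0,0]

```text
clock: 7.57
position: [0.4914, -0.1884, 0.0283]
ee_rot: [0.471, 0.528, -0.471, 0.528]
ft_force: [-0.4, 0.4, -0.6]
grip_width: 0.453
```

>>> step_arm:
  increments:
    - [0,0,0,-0.001,0]
    - [0,0,0,0,0]
    - [0,0,0,-0.001,0]
    - [0,0,0,0,0]

```text
clock: 7.9
position: [0.4919, -0.1889, 0.0273]
ee_rot: [0.471, 0.527, -0.471, 0.528]
ft_force: [-4.0, 0.3, 10.2]
grip_width: 0.451
```

>>> step_arm:
  increments:
    - [0,0,0,0.0005,0]
    - [0.05,0,0,0,0]
    - [0.06,0,0,0,0]
    - [0.0854,0,0,0,0]
    - [0.0854,0,0,0,0]
    - [0.0854,0,0,0,0]
    - [0.0854,0,0,0.005,0]
    - [0.0854,0,0,0.015,0]
    - [0.0854,0,0,0.03,0]
    - [0.0854,0,0,0.04,0]
    - [0.0854,0,0,0.04,0]
    - [0.0854,0,0,0.04,0]

```text
clock: 8.9
position: [0.4911, -0.1881, 0.199]
ee_rot: [0.471, 0.528, -0.471, 0.528]
ft_force: [1.5, -0.5, -1.4]
grip_width: 0.997
```

Run:
```python
from h import *
p,M=jaw(); s=monitor.get_obs(); print(p.round(4),M[:,1].round(3),s['grip_width'],s['ft_force'].round(1),s['clock'])
c=camera('wrist'); find(c,['crucible_1','dropper_bottle','screw_cap'])
```

```text
[ 0.4911 -0.1881  0.199 ] [0.993 0.114 0.   ] 0.9973034503915807 [ 1.5 -0.5 -1.4] 8.9
crucible_1 0.84 px [210. 314.] n 2405 lo [ 0.47  -0.206  0.011] hi [ 0.507 -0.17   0.042] mid [ 0.489 -0.188  0.026] topmid [ 0.488 -0.188  0.039]
dropper_bottle 0.81 px [401. 381.] n 3904 lo [ 0.54  -0.353  0.005] hi [ 0.577 -0.327  0.1  ] mid [ 0.559 -0.34   0.053] topmid [ 0.535 -0.262  0.183]
screw_cap 0.62 px [352. 217.] n 2775 lo [ 0.402 -0.351  0.003] hi [ 0.442 -0.305  0.025] mid [ 0.422 -0.328  0.014] topmid [ 0.422 -0.329  0.022]
```

The crucible stands in its pocket at (0.489,-0.188), 2-3 mm off centre, with its rim at 0.042. The bottle is next.

>>> step_arm:
  increments:
    - [0.0854,0.014,-0.032,0,0]
    - [0.0854,0.014,-0.032,0,0]
    - [0.0854,0.014,-0.032,0,0]
    - [0.0854,0.014,-0.032,0,0]
    - [0.0854,0.0125,-0.0305,0,0]
    - [0.0854,0,0,-0.02,0]
    - [0.0854,0,0,0,0]
    - [0.0854,0,0,0,0]

```text
clock: 9.77
position: [0.5588, -0.3456, 0.1743]
ee_rot: [0.47, 0.53, -0.471, 0.526]
ft_force: [-0.0, 0.5, -0.3]
grip_width: 1.003
```

Run:
```python
from h import *
p,M=jaw(); s=monitor.get_obs(); print(p.round(4),M[:,1].round(3),s['grip_width'],s['ft_force'].round(1),s['clock'])
c=camera('wrist'); save(c,'w5'); find(c,['dropper_bottle'])
```

```text
[ 0.5588 -0.3456  0.1743] [ 0.993  0.114 -0.004] 1.0031194696329517 [-0.   0.5 -0.3] 9.7667
dropper_bottle 0.56 px [224. 321.] n 3980 lo [ 0.542 -0.358  0.01 ] hi [ 0.579 -0.327  0.107] mid [ 0.56  -0.343  0.059] topmid [ 0.561 -0.347  0.105]
```

View pics/w5.png

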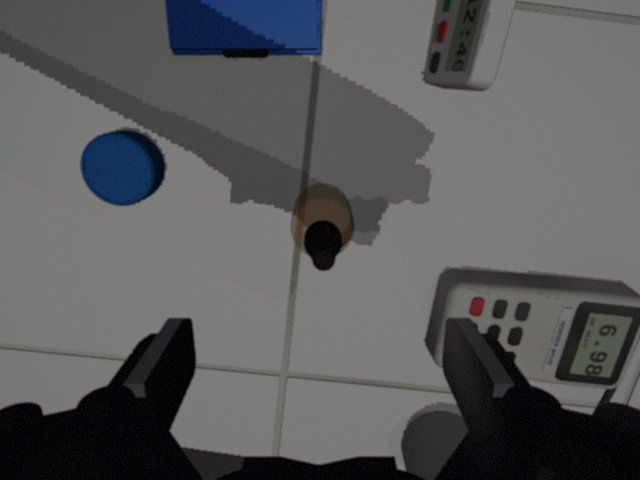

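The bottle's dropper is at (322,245), centred between the jaws. The meter at (535,320) is low and clear.

>>> step_arm:
  increments:
    - [0.0854,0.0015,-0.001,-0.03,0]
    - [0.0854,0,0,-0.03,0]
    - [0.0854,0,0,-0.03,0]
    - [0.0854,0,0,-0.025,0]
    - [0.0854,0,0,-0.012,0]
    - [0.0854,0,0,0,0]
    - [0.0854,0,0,0,0]

```text
clock: 10.45
position: [0.562, -0.3476, 0.0511]
ee_rot: [0.471, 0.528, -0.47, 0.528]
ft_force: [0.7, -0.3, 1.2]
grip_width: 1.004
```

>>> step_arm:
  increments:
    - [0.0854,0,0,-0.004,0]
    - [0.0854,0,0,-0.003,0]
    - [0.0854,0,0,0,0]
    - [0,0,0,0,0]
    - [0,0,0,0,0]
    - [0,0,0,0,0]
    - [0,0,0,0,0]
    - [0,0,0,0,0]
    - [0,0,0,0,0]
    - [0,0,0,0,0]
  force: 30

```text
clock: 11.28
position: [0.5616, -0.3482, 0.0434]
ee_rot: [0.471, 0.527, -0.471, 0.528]
ft_force: [-1.6, 1.1, 5.2]
grip_width: 0.455
```

>>> step_arm:
  increments:
    - [0,0,0,0.01,0]
    - [0,0,0,0.03,0]
    - [0,-0.005,0.01,0.03,0]
    - [0,-0.01,0.03,0.01,0]
    - [0,-0.01,0.034,0,0]
    - [0,-0.01,0.034,0,0]
    - [0,-0.01,0.034,0,0]
    - [0,-0.01,0.034,0,0]
    - [0,-0.01,0.034,0,0]
    - [0,-0.01,0.03,0,0]
    - [0,-0.0065,0.02,0,0]
    - [0,0,0,0,0]

```text
clock: 12.28
position: [0.4789, -0.0831, 0.1233]
ee_rot: [0.469, 0.529, -0.469, 0.529]
ft_force: [0.2, -0.8, -1.3]
grip_width: 0.461
```

Run:
```python
from h import *
p,M=jaw(); s=monitor.get_obs(); print(p.round(4),M.round(3).tolist(),s['grip_width'],s['ft_force'].round(1),s['clock'])
c=camera('wrist'); save(c,'w6'); find(c,['dropper_bottle','crucible_1'])
```

```text
[ 0.4789 -0.0831  0.1233] [[-0.0, 0.993, 0.12], [0.001, 0.12, -0.993], [-1.0, -0.0, -0.001]] 0.460867127263412 [ 0.2 -0.8 -1.3] 12.2833
dropper_bottle 0.98 px [331. 319.] n 17933 lo [ 0.461 -0.088  0.089] hi [ 0.496 -0.062  0.187] mid [ 0.478 -0.075  0.138] topmid [ 0.48  -0.08   0.185]
crucible_1 0.65 px [408. 290.] n 332 lo [ 0.469 -0.204  0.029] hi [ 0.478 -0.083  0.17 ] mid [ 0.474 -0.144  0.1  ] topmid [ 0.473 -0.082  0.171]
```

View pics/w6.png

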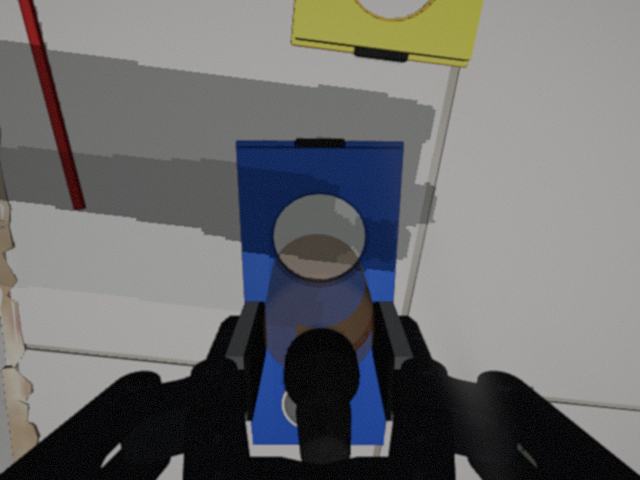

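The bottle is held upright between the pads, with its pocket at (320,238) ahead. I'll shift -5.5 mm in y and lower.

>>> step_arm:
  increments:
    - [0,0.001,-0.0055,-0.01,0]
    - [0,0,0,-0.02,0]
    - [0,0,0,-0.02,0]
    - [0,0,0,-0.01,0]
    - [0,0,0,-0.005,0]
    - [0,0,0,0,0]
    - [0,0,0,0,0]

```text
clock: 13.02
position: [0.4813, -0.0938, 0.0581]
ee_rot: [0.471, 0.528, -0.471, 0.528]
ft_force: [0.2, -0.5, -0.5]
grip_width: 0.456
```

>>> step_arm:
  increments:
    - [0,-0.001,0.005,0,0]
    - [0,0,0,-0.003,0]
    - [0,0,0,-0.002,0]
    - [0,0,0,-0.001,0]
    - [0,0,0,0,0]
    - [0,0,0,0,0]

```text
clock: 13.52
position: [0.48, -0.0886, 0.0519]
ee_rot: [0.471, 0.528, -0.471, 0.528]
ft_force: [-0.5, -1.3, -1.6]
grip_width: 0.462
```

>>> step_arm:
  increments:
    - [0,0,0,-0.001,0]
    - [0,0,0,0,0]

```text
clock: 13.68
position: [0.4802, -0.0887, 0.0513]
ee_rot: [0.471, 0.527, -0.471, 0.528]
ft_force: [-2.1, -0.2, 4.3]
grip_width: 0.459
```

>>> step_arm:
  increments:
    - [0.05,0,0,0,0]
    - [0.06,0,0,0,0]
    - [0.0854,0,0,0,0]
    - [0.0854,0,0,0,0]
    - [0.0854,0,0,0.01,0]
    - [0.0854,0,0,0.025,0]
    - [0.0854,0,0,0.035,0]
    - [0.0854,0,0,0.04,0]
    - [0.0854,0,0,0.04,0]
    - [0.0854,0,0,0,0]

```text
clock: 14.52
position: [0.4835, -0.0885, 0.2093]
ee_rot: [0.472, 0.524, -0.469, 0.531]
ft_force: [1.6, -0.1, 0.7]
grip_width: 1.0
```

Run:
```python
from h import *
p,M=jaw(); s=monitor.get_obs(); print(p.round(4),s['grip_width'],s['clock'])
c=camera('wrist'); find(c,['crucible_1','dropper_bottle','screw_cap'])
c=camera('top'); find(c,['crucible_1','dropper_bottle','screw_cap'])
```

```text
[ 0.4835 -0.0885  0.2093] 1.0001917024807259 14.5167
crucible_1 0.87 px [321. 306.] n 1986 lo [ 0.47  -0.206  0.011] hi [ 0.507 -0.168  0.042] mid [ 0.488 -0.187  0.026] topmid [ 0.488 -0.187  0.039]
dropper_bottle 0.68 px [207. 311.] n 3284 lo [ 0.461 -0.1    0.017] hi [ 0.498 -0.068  0.115] mid [ 0.479 -0.084  0.066] topmid [ 0.48  -0.088  0.113]
screw_cap 0.62 px [434. 219.] n 2657 lo [ 0.395 -0.352  0.   ] hi [ 0.442 -0.305  0.025] mid [ 0.419 -0.329  0.013] topmid [ 0.419 -0.329  0.022]
crucible_1 0.47 px [220. 203.] n 163 lo [0.583 0.303 0.003] hi [0.622 0.338 0.037] mid [0.602 0.32  0.02 ] topmid [0.602 0.318 0.036]
screw_cap 0.62 px [272. 439.] n 302 lo [ 0.392 -0.351  0.004] hi [ 0.438 -0.305  0.03 ] mid [ 0.415 -0.328  0.017] topmid [ 0.416 -0.329  0.028]
```

>>> step_arm:
  increments:
    - [0.0854,-0.009,-0.034,0,0]
    - [0.0854,-0.009,-0.034,0,0]
    - [0.0854,-0.009,-0.034,0,0]
    - [0.0854,-0.009,-0.034,0,0]
    - [0.0854,-0.009,-0.034,-0.01,0]
    - [0.0854,-0.009,-0.034,-0.02,0]
    - [0.0854,-0.009,-0.03,-0.025,0]
    - [0.0854,-0.0015,-0.0065,-0.03,0]
    - [0.0854,0,0,-0.03,0]
    - [0.0854,0,0,0,0]
    - [0.0854,0,0,0,0]

```text
clock: 15.83
position: [0.4146, -0.3279, 0.0847]
ee_rot: [0.471, 0.529, -0.47, 0.526]
ft_force: [0.4, 0.5, 0.3]
grip_width: 1.003
```

Run:
```python
from h import *
p,M=jaw(); s=monitor.get_obs(); print(p.round(4),M[:,1].round(3),s['clock'])
c=camera('wrist'); find(c,['screw_cap'])
```

```text
[ 0.4146 -0.3279  0.0847] [ 0.993  0.114 -0.002] 15.8333
screw_cap 0.72 px [263. 324.] n 7959 lo [ 0.396 -0.352  0.004] hi [ 0.44  -0.306  0.025] mid [ 0.418 -0.329  0.015] topmid [ 0.418 -0.33   0.023]
```

>>> step_arm:
  increments:
    - [0.0854,0.0035,-0.0015,-0.02,0]
    - [0.0854,0,0,-0.02,0]
    - [0.0854,0,0,-0.015,0]
    - [0.0854,0,0,-0.01,0]
    - [0.0854,0,0,-0.006,0]
    - [0.0854,0,0,0,0]
    - [0.0854,0,0,0,0]

```text
clock: 16.52
position: [0.4196, -0.3308, 0.0159]
ee_rot: [0.471, 0.527, -0.471, 0.528]
ft_force: [-0.3, -0.5, -0.9]
grip_width: 1.002
```

>>> step_arm:
  increments:
    - [0.0854,-0.001,0.001,-0.004,0]
    - [0.0854,0,0,-0.001,0]
    - [0,0,0,0,0]
    - [0,0,0,0,0]
    - [0,0,0,0,0]
    - [0,0,0,0,0]
    - [0,0,0,0,0]
    - [0,0,0,0,0]
    - [0,0,0,0,0]
    - [0,0,0,0,0]
  force: 20

```text
clock: 17.35
position: [0.4181, -0.3296, 0.0102]
ee_rot: [0.471, 0.528, -0.471, 0.528]
ft_force: [-0.9, 1.1, 5.5]
grip_width: 0.577
```

>>> step_arm:
  increments:
    - [0,0,0,0.01,0]
    - [0,0,0,0.035,0]
    - [0,0,0,0.04,0]
    - [0,0.002,0.015,0.04,0]
    - [0,0.006,0.036,0.025,0]
    - [0,0.006,0.038,0,0]
    - [0,0.006,0.038,0,0]
    - [0,0.006,0.038,0,0]
    - [0,0.006,0.038,0,0]
    - [0,0.006,0.038,0,0]
    - [0,0.006,0.038,0,0]
    - [0,0.006,0.038,0,0]

```text
clock: 18.35
position: [0.4675, -0.0131, 0.1581]
ee_rot: [0.471, 0.527, -0.471, 0.528]
ft_force: [0.2, 0.4, 0.6]
grip_width: 0.574
```

>>> step_arm:
  increments:
    - [0,0.006,0.038,0,0]
    - [0,0.006,0.038,0,-0.03]
    - [0,0.006,0.038,0,-0.03]
    - [0,0.006,0.038,0,-0.03]
    - [0,0.006,0.035,-0.01,-0.03]
    - [0,0.002,0.015,-0.02,0]
    - [0,0,0,-0.03,0]
    - [0,0,0,0,0]
    - [0,0,0,0,0]

```text
clock: 19.1
position: [0.4986, 0.1865, 0.0969]
ee_rot: [-0.5, -0.499, 0.502, -0.498]
ft_force: [-0.2, -0.7, 0.3]
grip_width: 0.581
```

Run:
```python
from h import *
p,M=jaw(); s=monitor.get_obs(); print(p.round(4),M[:,1].round(3),s['clock'],s['grip_width'])
c=camera('wrist'); save(c,'w7'); find(c,['screw_cap']); dark(c)
```

```text
[0.4986 0.1865 0.0969] [ 1.    -0.006 -0.003] 19.1 0.5811890634157585
screw_cap 0.6 px [330. 319.] n 17099 lo [0.477 0.165 0.091] hi [0.521 0.21  0.111] mid [0.499 0.187 0.101] topmid [0.499 0.187 0.109]
yellow_kit_tray floor px [321. 151.] 599 circ 0.5001 0.237 d 29.9 z 0.0106 med [0.5002 0.2381 0.0106]
yellow_kit_tray floor px [322. 219.] 8502 circ 0.5004 0.1952 d 65.6 z 0.0074 med [0.5007 0.1998 0.0074]
yellow_kit_tray floor px [323. 427.] 3415 circ 0.5009 0.0622 d 50.9 z 0.0075 med [0.5007 0.0579 0.0075]
```

View pics/w7.png

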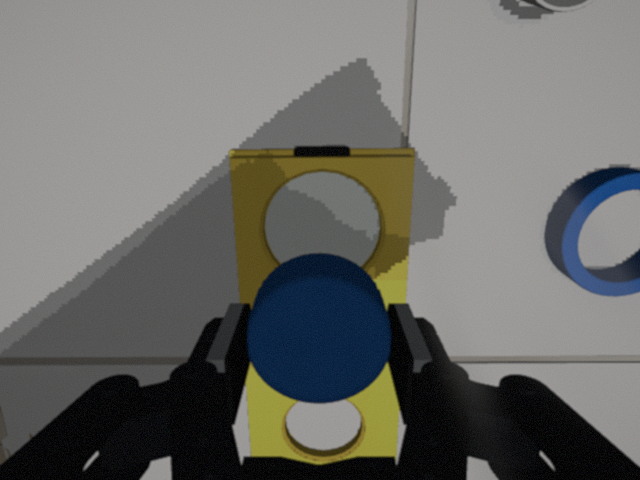

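The cap is held level at (320,328), and its pocket at (322,219) measures (0.5004,0.1952). I'll align and lower.

>>> step_arm:
  increments:
    - [0,0.0015,0.0085,-0.015,0]
    - [0,0,0,-0.02,0]
    - [0,0,0,-0.015,0]
    - [0,0,0,-0.01,0]
    - [0,0,0,-0.006,0]
    - [0,0,0,0,0]
    - [0,0,0,0,0]

```text
clock: 19.88
position: [0.5015, 0.1955, 0.0321]
ee_rot: [0.502, 0.498, -0.501, 0.499]
ft_force: [0.2, -0.8, 0.2]
grip_width: 0.575
```

>>> step_arm:
  increments:
    - [0,-0.001,0,-0.005,0]
    - [0,0,0,-0.005,0]
    - [0,0,0,-0.002,0]
    - [0,0,0,-0.001,0]
    - [0,0,0,0,0]
    - [0,0,0,0,0]

```text
clock: 20.38
position: [0.5001, 0.1956, 0.0184]
ee_rot: [0.502, 0.498, -0.501, 0.499]
ft_force: [-0.2, -0.4, -1.4]
grip_width: 0.575
```

>>> step_arm:
  increments:
    - [0,0,0,-0.001,0]
    - [0,0,0,0,0]
    - [0.06,0,0,0,0]
    - [0.07,0,0,0,0]
    - [0.0854,0,0,0,0]
    - [0.0854,0,0,0,0]
    - [0.0854,0,0,0.01,0]
    - [0.0854,0,0,0.03,0]
    - [0.0854,0,0,0.04,0]
    - [0.0854,0.0,0.0,0.04,0]
    - [0.0854,0,0,0,0]

```text
clock: 21.3
position: [0.5033, 0.1978, 0.1455]
ee_rot: [0.505, 0.497, -0.498, 0.5]
ft_force: [0.7, 0.1, 1.2]
grip_width: 1.0
```

>>> step_arm:
  increments:
    - [0.0854,0.02,0.02,0.02,0]
    - [0.0854,0.02,0.02,0.02,0]
    - [0.0854,0.02,0.02,0,0]
    - [0.0854,0.02,0.02,0,0]
    - [0.0854,0.015,0.02,0,0]
    - [0.0854,0.006,0.018,0,0]
    - [0.0854,0,0,0,0]
    - [0.0854,0,0,0,0]

```text
clock: 21.97
position: [0.6005, 0.3147, 0.1775]
ee_rot: [0.501, 0.499, -0.501, 0.499]
ft_force: [0.7, -0.7, 0.3]
grip_width: 0.999
```

Run:
```python
from h import *
p,M=jaw(); s=monitor.get_obs(); print(p.round(4),M[:,1].round(3),s['clock'],s['grip_width'])
c=camera('wrist'); save(c,'w8'); find(c,['screw_cap','crucible_1','rubber_stopper','pipette_bulb'])
```

```text
[0.6005 0.3147 0.1775] [ 1.    -0.004 -0.001] 21.9667 0.9989439466520424
screw_cap 0.7 px [357. 208.] n 1893 lo [0.5   0.173 0.01 ] hi [0.525 0.22  0.033] mid [0.513 0.197 0.021] topmid [0.512 0.195 0.03 ]
crucible_1 0.58 px [209. 327.] n 2728 lo [0.585 0.301 0.003] hi [0.622 0.338 0.034] mid [0.604 0.32  0.018] topmid [0.604 0.32  0.031]
rubber_stopper 0.91 px [187.  78.] n 2674 lo [0.417 0.317 0.001] hi [0.449 0.349 0.03 ] mid [0.433 0.333 0.016] topmid [0.433 0.333 0.028]
pipette_bulb 0.78 px [ 79. 196.] n 7958 lo [0.5   0.375 0.002] hi [0.545 0.448 0.054] mid [0.523 0.412 0.028] topmid [0.521 0.399 0.051]
```

View pics/w8.png

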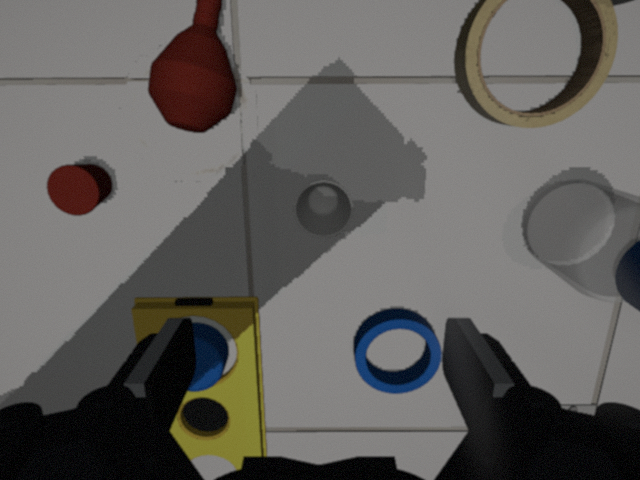

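The crucible is at (323,208) with nothing tall near the jaws. The bulb is at (195,85), the stopper at (78,188) and the tape ring at (398,350). The faint ring seen earlier is only a mark on the bench. I'll descend.

>>> step_arm:
  increments:
    - [0.0854,0.0035,0.005,-0.03,0]
    - [0.0854,0,0,-0.035,0]
    - [0.0854,0,0,-0.03,0]
    - [0.0854,0,0,-0.025,0]
    - [0.0854,0,0,-0.012,0]
    - [0.0854,0,0,0,0]
    - [0.0854,0,0,0,0]

```text
clock: 22.8
position: [0.6049, 0.3184, 0.0462]
ee_rot: [0.502, 0.498, -0.501, 0.498]
ft_force: [1.7, -0.4, 0.5]
grip_width: 0.998
```

>>> step_arm:
  increments:
    - [0.0854,-0.001,0.001,-0.012,0]
    - [0.0854,0,0,-0.01,0]
    - [0.0854,0,0,-0.006,0]
    - [0.0854,0,0,0,0]
    - [0.0,0,0,0,0]
    - [0.0,0,0,0,0]
    - [0.0,0,0,0,0]
    - [0.0,0,0,0,0]
    - [0.0,0,0,0,0]
    - [0.0,0,0,0,0]
    - [0.0,0,0,0,0]
    - [0.0,0,0,0,0]
  force: 20

```text
clock: 23.8
position: [0.6039, 0.3198, 0.0179]
ee_rot: [0.502, 0.498, -0.501, 0.499]
ft_force: [-0.8, -0.7, 6.0]
grip_width: 0.448
```

>>> step_arm:
  increments:
    - [0,0,0,0.01,0]
    - [0,0,0,0.03,0]
    - [0,0,0,0.04,0]
    - [0,-0.015,-0.028,0.01,0]
    - [0,-0.018,-0.033,0,0]
    - [0,-0.018,-0.033,0,0]
    - [0,-0.018,-0.033,0,0]
    - [0,-0.018,-0.033,0,0]
    - [0,-0.012,-0.021,0,0]
    - [0,-0.004,-0.01,0,0]
    - [0,0,0,0,0]
    - [0,0,0,0,0]

```text
clock: 24.8
position: [0.5011, 0.1289, 0.1079]
ee_rot: [0.502, 0.498, -0.501, 0.499]
ft_force: [-0.2, 0.4, -1.7]
grip_width: 0.45
```

Run:
```python
from h import *
p,M=jaw(); s=monitor.get_obs(); print(p.round(4),M[:,1].round(3),s['clock'],s['grip_width'])
c=camera('wrist'); save(c,'w9'); find(c,['screw_cap','crucible_1']); dark(c)
```

```text
[0.5011 0.1289 0.1079] [ 1.    -0.007  0.001] 24.8 0.4502107313219567
screw_cap 0.78 px [123. 313.] n 8267 lo [0.478 0.173 0.03 ] hi [0.523 0.217 0.033] mid [0.5   0.195 0.032] topmid [0.5   0.195 0.032]
crucible_1 0.6 px [340. 321.] n 10672 lo [0.483 0.11  0.093] hi [0.519 0.148 0.124] mid [0.501 0.129 0.108] topmid [0.501 0.129 0.121]
blue_kit_tray floor px [302. 450.] 873 circ 0.488 -0.0311 d 65.7 z 0.0089 med [ 0.4867 -0.029   0.0089]
yellow_kit_tray floor px [320.  33.] 374 circ 0.5025 0.2383 d 21.5 z 0.0109 med [0.5032 0.238  0.0109]
yellow_kit_tray floor px [316. 107.] 3673 circ 0.5005 0.1954 d 65.5 z 0.0075 med [0.5013 0.207  0.0075]
yellow_kit_tray floor px [317. 238.] 3845 circ 0.5006 0.1291 d 42.5 z 0.0075 med [0.5006 0.1282 0.0075]
```

View pics/w9.png

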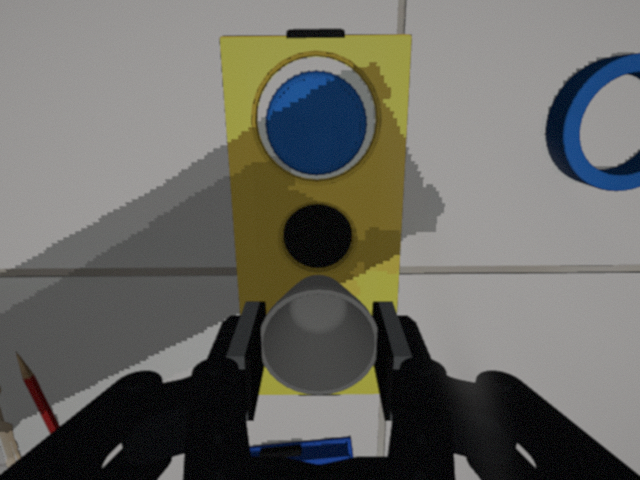

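The cap sits in its pocket at (316,122). The crucible is held upright, in line with the black pocket at (317,238), so I'll lower it.

>>> step_arm:
  increments:
    - [0,0,0,-0.02,0]
    - [0,0,0,-0.02,0]
    - [0,0,0,-0.015,0]
    - [0,0,0,-0.008,0]
    - [0,0,0,-0.004,0]
    - [0,0,0,0,0]
    - [0,0,0,0,0]

```text
clock: 25.63
position: [0.501, 0.129, 0.0409]
ee_rot: [0.502, 0.499, -0.501, 0.499]
ft_force: [0.9, 0.3, 0.1]
grip_width: 0.45
```

>>> step_arm:
  increments:
    - [0,0,0,-0.005,0]
    - [0,0,0,-0.004,0]
    - [0,0,0,-0.003,0]
    - [0,0,0,-0.0015,0]
    - [0,0,0,0,0]
    - [0,0,0,0,0]

```text
clock: 26.13
position: [0.5005, 0.1286, 0.0268]
ee_rot: [-0.501, -0.499, 0.502, -0.498]
ft_force: [0.2, 0.2, 0.4]
grip_width: 0.452
```

>>> step_arm:
  increments:
    - [0,0,0,-0.0005,0]
    - [0,0,0,0,0]
    - [0,0,0,-0.0004,0]
    - [0,0,0,0,0]

```text
clock: 26.47
position: [0.5006, 0.1286, 0.026]
ee_rot: [0.502, 0.498, -0.501, 0.499]
ft_force: [-0.2, 0.2, -0.8]
grip_width: 0.45
```

>>> step_arm:
  increments:
    - [0,0,0,-0.0005,0]
    - [0,0,0,0,0]

```text
clock: 26.63
position: [0.5007, 0.1287, 0.0259]
ee_rot: [0.502, 0.498, -0.501, 0.499]
ft_force: [-1.6, -1.0, 5.1]
grip_width: 0.449
```

Contact at 5 N. I'll release, rise and go to the stopper at (0.432,0.333).

>>> step_arm:
  increments:
    - [0.05,0,0,0,0]
    - [0.06,0,0,0,0]
    - [0.0854,0,0,0,0]
    - [0.0854,0,0,0,0]
    - [0.0854,0,0,0,0]
    - [0.0854,0,0,0.005,0]
    - [0.0854,0,0,0.015,0]
    - [0.0854,0,0,0.03,0]
    - [0.0854,0,0,0.04,0]
    - [0.0854,0,0,0.04,0]
    - [0.0854,0,0,0,0]

```text
clock: 27.55
position: [0.5039, 0.1302, 0.1632]
ee_rot: [0.504, 0.497, -0.498, 0.501]
ft_force: [0.9, 1.1, 0.6]
grip_width: 1.003
```

>>> step_arm:
  increments:
    - [0.0854,-0.01,0.03,0,0]
    - [0.0854,-0.011,0.033,0,0]
    - [0.0854,-0.011,0.033,0,0]
    - [0.0854,-0.011,0.033,0,0]
    - [0.0854,-0.011,0.033,0,0]
    - [0.0854,-0.01,0.028,0,0]
    - [0.0854,-0.0045,0.0145,-0.03,0]
    - [0.0854,0,0,-0.02,0]
    - [0.0854,0,0,0,0]
    - [0.0854,0,0,0,0]

```text
clock: 28.38
position: [0.4317, 0.3326, 0.1053]
ee_rot: [-0.501, -0.499, 0.502, -0.498]
ft_force: [-0.1, 0.3, 0.5]
grip_width: 1.002
```

Run:
```python
from h import *
p,M=jaw(); s=monitor.get_obs(); print(p.round(4),M[:,1].round(3),s['clock'],s['grip_width'])
c=camera('wrist'); save(c,'w10'); find(c,['rubber_stopper','pipette_bulb'])
find(camera('scene'),['crucible_1'])
```

```text
[0.4317 0.3326 0.1053] [ 1.    -0.006 -0.002] 28.3833 1.0021992612997621
rubber_stopper 0.65 px [245. 320.] n 3427 lo [0.416 0.317 0.009] hi [0.448 0.349 0.03 ] mid [0.432 0.333 0.02 ] topmid [0.432 0.333 0.029]
pipette_bulb 0.61 px [106. 508.] n 13398 lo [0.495 0.377 0.015] hi [0.537 0.451 0.053] mid [0.516 0.414 0.034] topmid [0.52  0.399 0.051]
crucible_1 0.62 px [268. 304.] n 42 lo [0.486 0.108 0.025] hi [0.503 0.117 0.04 ] mid [0.494 0.113 0.032] topmid [0.494 0.112 0.037]
crucible_1 0.49 px [208. 359.] n 178 lo [ 0.467 -0.209  0.011] hi [ 0.503 -0.167  0.042] mid [ 0.485 -0.188  0.027] topmid [ 0.485 -0.188  0.04 ]
```

View pics/w10.png

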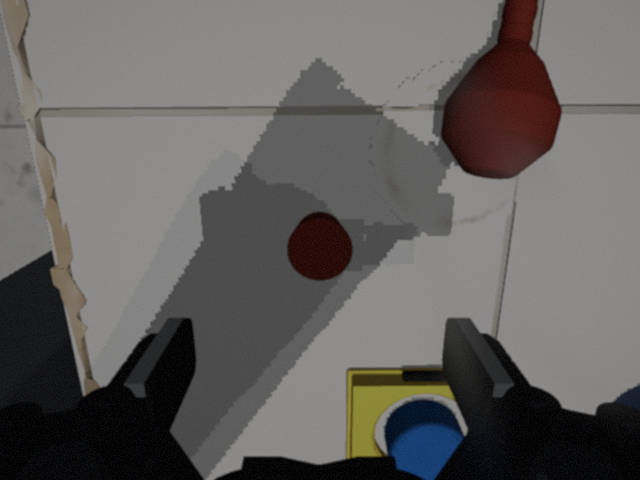

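The stopper at (320,245) is centred under the jaws. The bulb at (500,110) is beyond their reach, and the ring is flat.

>>> step_arm:
  increments:
    - [0.0854,0,0,-0.025,0]
    - [0.0854,0,0,-0.025,0]
    - [0.0854,0,0,-0.02,0]
    - [0.0854,0,0,-0.01,0]
    - [0.0854,0,0,-0.005,0]
    - [0.0854,0,0,0,0]
    - [0.0854,0,0,0,0]

```text
clock: 29.22
position: [0.4326, 0.3335, 0.0215]
ee_rot: [0.502, 0.498, -0.501, 0.499]
ft_force: [-0.2, -0.1, -0.0]
grip_width: 1.001
```

>>> step_arm:
  increments:
    - [0.0854,0,0,-0.005,0]
    - [0.0854,0,0,-0.0035,0]
    - [0.0854,0,0,0,0]
    - [0.0,0,0,0,0]
    - [0.0,0,0,0,0]
    - [0.0,0,0,0,0]
    - [0.0,0,0,0,0]
    - [0.0,0,0,0,0]
    - [0.0,0,0,0,0]
    - [0.0,0,0,0,0]
    - [0.0,0,0,0,0]
  force: 20

```text
clock: 30.13
position: [0.4321, 0.3332, 0.0122]
ee_rot: [0.502, 0.498, -0.501, 0.499]
ft_force: [-1.2, -0.6, 5.7]
grip_width: 0.387
```

>>> step_arm:
  increments:
    - [0,0,0,0.01,0]
    - [0,0,0,0.035,0]
    - [0,0,-0.01,0.04,0]
    - [0,0.009,-0.034,0.005,0]
    - [0,0.009,-0.036,0,0]
    - [0,0.009,-0.036,0,0]
    - [0,0.009,-0.036,0,0]
    - [0,0.009,-0.036,0,0]
    - [0,0.009,-0.036,0,0]
    - [0,0.009,-0.031,0,0]
    - [0,0.006,-0.016,0,0]
    - [0,0,0,0,0]

```text
clock: 31.13
position: [0.5022, 0.0572, 0.1022]
ee_rot: [-0.503, -0.496, 0.503, -0.497]
ft_force: [-0.5, 0.2, -1.2]
grip_width: 0.386
```

Run:
```python
from h import *
p,M=jaw(); s=monitor.get_obs(); print(p.round(4),M[:,1].round(3),s['clock'],s['grip_width'])
c=camera('wrist'); save(c,'w11'); find(c,['rubber_stopper','crucible_1']); dark(c)
```

```text
[0.5022 0.0572 0.1022] [ 1.    -0.012  0.   ] 31.1333 0.3855636293910819
rubber_stopper 0.56 px [336. 317.] n 8999 lo [0.487 0.042 0.095] hi [0.517 0.074 0.12 ] mid [0.502 0.058 0.108] topmid [0.502 0.058 0.118]
crucible_1 0.87 px [111. 314.] n 6591 lo [0.482 0.111 0.011] hi [0.519 0.147 0.042] mid [0.501 0.129 0.026] topmid [0.501 0.129 0.039]
blue_kit_tray floor px [300. 431.] 1020 circ 0.4811 -0.0896 d 56.7 z 0.0076 med [ 0.4943 -0.0755  0.0076]
yellow_kit_tray floor px [311.  20.] 1789 circ 0.5002 0.1798 d 56.4 z 0.0075 med [0.5001 0.171  0.0075]
yellow_kit_tray floor px [313. 110.] 107 circ 0.501 0.1291 d 7.3 z 0.0113 med [0.5006 0.1296 0.0113]
yellow_kit_tray floor px [316. 230.] 5755 circ 0.5006 0.0629 d 50.7 z 0.0075 med [0.5008 0.0626 0.0075]
```

View pics/w11.png

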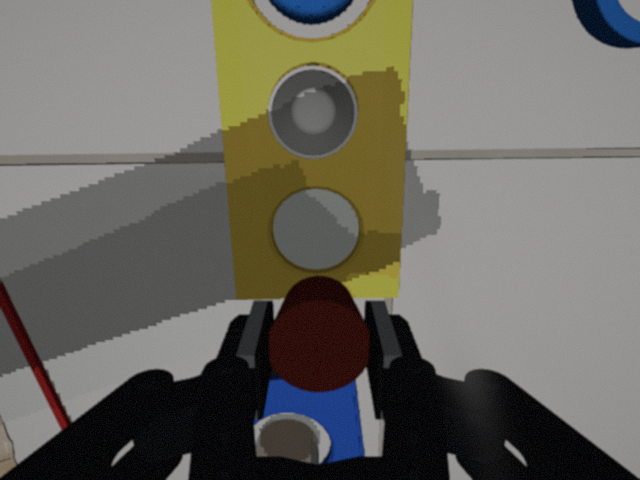

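The crucible stands upright in the yellow tray at (313,110). The stopper at (318,335) is held upright, and its pocket at (316,230) is 5 mm ahead.

>>> step_arm:
  increments:
    - [0,-0.001,0.005,-0.015,0]
    - [0,0,0,-0.02,0]
    - [0,0,0,-0.015,0]
    - [0,0,0,-0.012,0]
    - [0,0,0,-0.007,0]
    - [0,0,0,0,0]
    - [0,0,0,0,0]

```text
clock: 31.97
position: [0.5001, 0.0676, 0.0332]
ee_rot: [0.501, 0.499, -0.501, 0.499]
ft_force: [-0.2, 0.7, -0.3]
grip_width: 0.392
```

>>> step_arm:
  increments:
    - [0,0.0005,-0.005,0,0]
    - [0,0,0,-0.006,0]
    - [0,0,0,-0.004,0]
    - [0,0,0,-0.002,0]
    - [0,0,0,0,0]
    - [0,0,0,0,0]

```text
clock: 32.47
position: [0.5005, 0.0621, 0.0209]
ee_rot: [-0.501, -0.499, 0.501, -0.498]
ft_force: [0.3, -0.9, -0.4]
grip_width: 0.388
```

>>> step_arm:
  increments:
    - [0,0,0,-0.001,0]
    - [0,0,0,0,0]
    - [0.042,0,0,0,0]
    - [0.055,0,0,0,0]
    - [0.0854,0,0,0,0]
    - [0.0854,0,0,0,0]
    - [0.0854,0,0,0.005,0]
    - [0.0854,0,0,0.02,0]
    - [0.0854,0,0,0.035,0]
    - [0.0854,0,0,0.04,0]
    - [0.0854,0,0,0.04,0]
    - [0.0854,0,0,0.04,0]

```text
clock: 33.47
position: [0.5, 0.0624, 0.2022]
ee_rot: [0.501, 0.499, -0.501, 0.499]
ft_force: [1.3, 0.5, 0.2]
grip_width: 0.999
```

>>> step_arm:
  increments:
    - [0.0854,0,-0.02,0.03,0]
    - [0.0854,0,-0.02,0.03,0]
    - [0.0854,0,-0.02,0,0]
    - [0.0854,0,-0.02,0,0]
    - [0.0854,0,-0.02,0,0]
    - [0.0854,0,-0.02,0,0]
    - [0.0854,0,0,0,0]
    - [0.0854,0,0,0,0]

```text
clock: 34.13
position: [0.5004, -0.0588, 0.2601]
ee_rot: [0.502, 0.498, -0.502, 0.498]
ft_force: [-0.4, 0.7, -0.2]
grip_width: 1.002
```

Run:
```python
from h import *
p,M=jaw(); s=monitor.get_obs(); print(p.round(4),s['ft_force'].round(1),s['clock'],s['grip_width'])
c=camera('wrist'); save(c,'w12'); find(c,NAMES[2:])
c=camera('scene'); find(c,NAMES[2:])
```

```text
[ 0.5004 -0.0588  0.2601] [-0.4  0.7 -0.2] 34.1333 1.0016915663014292
crucible_1 0.57 px [323. 304.] n 1471 lo [ 0.47  -0.207  0.011] hi [ 0.506 -0.168  0.042] mid [ 0.488 -0.187  0.026] topmid [ 0.488 -0.187  0.039]
dropper_bottle 0.55 px [225. 294.] n 2482 lo [ 0.462 -0.099  0.016] hi [ 0.498 -0.068  0.115] mid [ 0.48  -0.083  0.065] topmid [ 0.48  -0.088  0.113]
dropper_bottle 0.46 px [255. 307.] n 17408 lo [ 0.434 -0.239  0.003] hi [ 0.538 -0.03   0.017] mid [ 0.486 -0.135  0.01 ] topmid [ 0.485 -0.137  0.014]
rubber_stopper 0.8 px [ 34. 318.] n 1809 lo [0.485 0.047 0.035] hi [0.517 0.078 0.039] mid [0.501 0.062 0.037] topmid [0.501 0.062 0.037]
screw_cap 0.43 px [322. 306.] n 1445 lo [ 0.471 -0.206  0.011] hi [ 0.507 -0.168  0.042] mid [ 0.489 -0.187  0.026] topmid [ 0.489 -0.187  0.039]
crucible_1 0.67 px [206. 361.] n 177 lo [ 0.468 -0.208  0.011] hi [ 0.502 -0.168  0.042] mid [ 0.485 -0.188  0.027] topmid [ 0.485 -0.189  0.04 ]
crucible_1 0.64 px [276. 298.] n 325 lo [0.48  0.108 0.01 ] hi [0.519 0.147 0.043] mid [0.499 0.128 0.026] topmid [0.498 0.128 0.04 ]
dropper_bottle 0.69 px [367. 212.] n 1166 lo [0.493 0.38  0.013] hi [0.535 0.453 0.055] mid [0.514 0.417 0.034] topmid [0.518 0.399 0.052]
dropper_bottle 0.58 px [221. 351.] n 554 lo [ 0.457 -0.171  0.011] hi [ 0.497 -0.068  0.112] mid [ 0.477 -0.119  0.062] topmid [ 0.477 -0.087  0.112]
rubber_stopper 0.54 px [257. 314.] n 239 lo [0.483 0.047 0.01 ] hi [0.511 0.079 0.039] mid [0.497 0.063 0.025] topmid [0.497 0.062 0.037]
screw_cap 0.64 px [298. 283.] n 537 lo [0.474 0.174 0.011] hi [0.518 0.219 0.034] mid [0.496 0.197 0.023] topmid [0.497 0.195 0.031]
pipette_bulb 0.65 px [368. 213.] n 1183 lo [0.493 0.381 0.011] hi [0.537 0.453 0.055] mid [0.515 0.417 0.033] topmid [0.518 0.399 0.052]
```

View pics/w12.png

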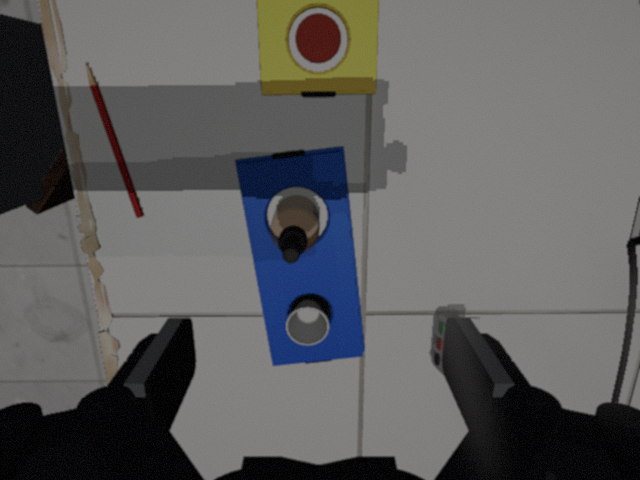

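The stopper (318,38), bottle (295,218) and crucible (307,322) stand in their pockets. The bulb hasn't moved and the arm is clear, so I'll hand in.

```bash
python3 -c "
from h import *
print(ticket.hand_in())"
```

```text
the job is handed in; nothing more can be done
None
```

Both kits are made up and handed in at about 34 s of the 128 s allowed. The hand-in reports no verdict, so these are my own last checks from the wrist and scene cameras:

| Item | Pocket | Offset from pocket centre | Height check |
|---|---|---|---|
| Crucible | Blue tray, black | 3–4 mm by the wrist camera (6–7 mm by the scene camera, which reads about 3 mm low in x) | Rim at 42 mm, as expected on the 8 mm floor |
| Bottle | Blue tray, white | About 1 mm | Dropper top at about 115 mm against 118 mm expected; read 107 mm on the bench, so a like rise |
| Crucible | Yellow tray, black | About 1 mm | Rim at 42 mm |
| Stopper | Yellow tray, smaller white | About 1 mm | Top at 37–39 mm, 38 mm expected |
| Cap | Yellow tray, larger white | About 1 mm | Top at 32–33 mm, 33 mm expected |

- **State at hand-in:** Everything looked upright and released. The gripper was open and clear at z = 0.26 m, touching nothing. The pipette bulb was still in its place.
- **Porcelain:** The wrist force read about 10 N setting down the blue-tray crucible and 5 N for the yellow-tray one. Both are under the 20 N limit.
- **Disagreements:** The networks gave a few wrong labels, such as the bulb and the blue tray as the bottle, and the blue-tray crucible as the cap. I set these aside by position and by the pictures.

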